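# Fit the dust cover on the microscope stage

### The job

Close the light window of the microscope's stage with the dust cover that fits it: of the two cover plates lying on the table, pick the longer one, lower it over the stage so that both upright pins pass through its two holes, and let go once it lies flat and fully down on the stage. Set it down rather than dropping it, and leave the shorter cover and the sample jar where they are.

Things in the scene. Friction and masses are not known exactly. Their poses are not given: they have to be found in the camera images.
- long_cover_grip (a point): Longer dust cover, loose: bare aluminium plate 150 (x) x 90 (y) x 8 mm, with two 22 mm through-holes 110 mm apart on its long centre line. In its middle a black upright grip fin, 40 (x) x 16 (y) x 48 mm tall above the plate. Point: fin centre, 32 mm above the plate's underside, 24 mm below the fin's top. x along the holes, z up. Same either way round. 0.2 to 0.45 kg.
- stage_seat (a point): Fixed microscope stage: black slab 190 (x) x 130 (y) x 30 mm with a white window and two steel pins, 12 mm thick, 21 mm tall, top 7 mm tapered to 5 mm, at x = -55 and +55 mm. Point: midway between the pins on the slab's upper face, where the cover's underside comes to lie; z up. Column, 254 mm high, 48 mm wide, at x +115, y +135 mm; microscope head swung out beyond it.
- short_cover_grip (a point): Shorter cover, bystander, loose: bare aluminium plate 100 (x) x 90 (y) x 8 mm, with two 22 mm through-holes 68 mm apart on its long centre line. In its middle a black upright grip fin, 40 (x) x 16 (y) x 48 mm tall above the plate. Point: fin centre, 32 mm above the plate's underside, 24 mm below the fin's top. x along the holes, z up. 
- jar_mid (a point): Amber glass sample jar with a black cap, a bystander, loose on the table: 56 mm across, 75 mm tall; the point given is its centre, half-way up.
Mind the look-alikes: they are no part of the job. What is shaped like the part that bears long_cover_grip but pink or red is not meant.

How it is judged:
By the outcome, as a careful person would: the job done as asked, in the order asked, and still so for the second after the job is handed in, with the robot touching nothing.
It also fails if it takes over 38 s, if anything falls off the work surface, if the arm or the gripper's body presses on something with over 40 N, if the wrist force passes 120 N, or if a joint passes its speed limit or range.

### The arm

A 7-joint arm with a two-finger parallel gripper is mounted at the origin on the work surface. World frame = base frame: x ahead of the robot, y to its left, z up, the work surface at z = 0. Lengths are in m, angles in degrees, forces in N, time in s.
With the tool pointing down it reaches from about 0.4 to 0.85 m from the base axis. Payload 6.9 kg.
Tool frame: the origin (TCP) lies midway between the tips of the shut fingers; the grasp point (between the pads) lies 19 mm behind it; z points along the fingers, y is the direction in which the jaws open and shut (so a half turn about z gives the same grasp; the last joint's range is limited). The gripper opens to 85 mm and grips with 20 to 120 N. Pads are 22 mm wide; open, the fingers measure 114 mm over their backs; the gripper's body (76 mm by 85 mm) begins 54 mm behind the grasp point. The pads swing forward as they close: fully open they stand 13 mm farther back than shut.
Start: joints at [74.8, 29.078, -13.613, 85.955, 7.202, 65.827, -8.869], TCP at [0.226, -0.583, 0.205] pointing down, gripper open.
Joint ranges: [-176.47, 176.47], [-13.61, 117.27], [-81.72, 77.17], [0.22, 143.17], [-87.28, 267.28], [10, 112.55], [-165.47, 165.47]. Speed limits (degrees/s): [136.94, 136.94, 180, 180, 180, 180, 180].

### API

Orientations are given as [roll, pitch, yaw] about the fixed x, y, z axes, in that order (R = Rz(yaw) Ry(pitch) Rx(roll)).
In Python, from workcell import manip, capture, calibration, sign_off gives the robot as it stands. The module is installed in compiled form; this text tells all that it offers.
- The arm moves only by the tool send_rows, never from a script. Its argument "plan" is a list of rows, each a list of 7 numbers: the turn, a rotation vector about the tool's x, y, z in degrees, then the shift along the tool's x, y, z in mm, then the opening, from 0 (shut) to 1 (fully open). A call has 1 to 8 rows; each row is the pose to reach, as a shift and turn from the pose measured when the call began, along the tool's axes at that moment; what a row does not reach only later rows make up. A row lasts 1/12 s, in which the tool goes at most 41.7 mm and 7.16 degrees, less where a joint would pass 70% of its speed; a pose out of reach is approached as far as the arm can. A call with a gripper value outside its range is refused whole. The fingers move at their own pace and stop on an object; "grip_force" is the grip in N (left out, the last holds). Time passes only in rows, so rows that repeat a pose let the fingers close. It gives the time, the measured TCP pose, the force and the opening at its end, in the units of the state.
- manip.get_state(): the state, without advancing time (a new reading comes with each control period).
- capture(name): name is "scene" or "top" or "wrist"; returns the picture (420x560x3 uint8, blue, green, red); there is no depth.
- calibration(name): a dict with "fx", "fy", "cx", "cy" (pixels), "rvec" (rotation vector, rad) and "tvec" (3), from world to camera coordinates, as OpenCV has them; the wrist camera has in their place "mount" (4x4, takes a point from camera to tool coordinates, whose origin is the TCP and whose axes are the flange's). Camera axes: x right, y down, z forward; pixel columns grow to the right and rows downward; lengths in m; the calibration is good to about 2 mm. The wrist camera is an equidistant fisheye: a pixel r from the principal point sees the ray r / f radians off the axis. A picture is of the moment at which its call begins: read the wrist's pose just before it. calibration takes no time and is no camera call.
- sign_off(): hands the job in, once; it reports no verdict.
The state is a dict: "t": time; "joint_pos": joint angles; "qvel": joint speeds; "effort": joint torques, N m; "eef_pos": TCP position; "tcp_rot": TCP orientation; "wrist_force": force on the tool from outside, world axes, zero at the start; "moment": the same for the moment, N m; "grip_width": opening from 0.0 (shut) to 1.0 (fully open).
Only numpy, scipy, OpenCV 4.12 (cv2) and the standard library are available. Lean on these libraries where they do the work, as an engineer would, in place of code of your own. Each camera call takes 0.05 s, during which the arm holds its last target. There are 200 camera calls.

## Working session

There is one attempt and no reset: what is moved stays moved. The work goes in short steps, Python scripts to look and compute and a tool call to move; the robot and the scene stay as the last step left them, time stands still between calls to the robot, and variables do not carry over. Pictures are saved under pics/ and viewed, about 8 in all and at most 12, crops included, and the job is handed in when it is done.

Besides the shell and the picture viewer there is one more tool, called as a command line: name --pt "numbers of a row" for each row, then --argument value for the rest. send_rows: Moves the arm, as the interface text tells. Its arguments: {"type":"object","properties":{"plan":{"type":"array","items":{"type":"array","items":{"type":"number"}}},"grip_force":{"type":"number"}},"required":["plan"]}

```bash
mkdir -p pics; python3 - <<'E'
from workcell import manip,capture,calibration
import cv2
print(manip.get_state())
for n in("scene","top","wrist"):
    cv2.imwrite(f"pics/{n}0.png",capture(n)); print(n,calibration(n))
E
```

```text
{'t': 0.0, 'joint_pos': array([ 74.79971023,  29.12529572, -13.60896293,  86.00926099,
         7.20219326,  65.82723274,  -8.86774813]), 'qvel': array([ 0.03186942, -0.06729964,  0.00197125, -0.03128548,  0.03673538,
       -0.06023319, -0.16429738]), 'effort': array([ 5.62667556e-04, -6.20605516e+01, -2.18636759e+00, -2.49660784e+01,
        1.27602767e-02,  1.18862363e-02,  7.67584652e-06]), 'eef_pos': array([ 0.2261946 , -0.58203546,  0.2043289 ]), 'tcp_rot': array([-1.79897076e+02,  2.25054277e-03,  2.12475726e+01]), 'wrist_force': array([-0.45577234,  1.11088743, -0.76896108]), 'moment': array([0.02014203, 0.01074621, 0.02128802]), 'grip_width': 0.9987720487780055}
scene {'fx': 518.3071775321544, 'fy': 518.3071775321544, 'cx': 287.3052203724114, 'cy': 212.68301829450002, 'rvec': array([ 2.38170531,  1.01573576, -0.31692718]), 'tvec': array([-0.2633117 , -0.37810214,  1.46605716])}
top {'fx': 387.4502374153169, 'fy': 387.4502374153169, 'cx': 275.78315867893, 'cy': 207.67164409984443, 'rvec': array([ 2.14848443, -2.16012622,  0.16381901]), 'tvec': array([-0.1480498 ,  0.54371549,  0.82201063])}
wrist {'fx': 325.19226210127806, 'fy': 325.19226210127806, 'cx': 285.6363953580528, 'cy': 207.06959534992436, 'mount': array([[-1.98753741e-04, -9.58649290e-01, -2.84590055e-01,
         7.32102249e-02],
       [ 9.99999885e-01, -3.14659253e-04,  3.61552167e-04,
         6.92628032e-04],
       [-4.36150622e-04, -2.84589951e-01,  9.58649242e-01,
        -1.68617065e-01],
       [ 0.00000000e+00,  0.00000000e+00,  0.00000000e+00,
         1.00000000e+00]])}
```

View pics/scene0.png

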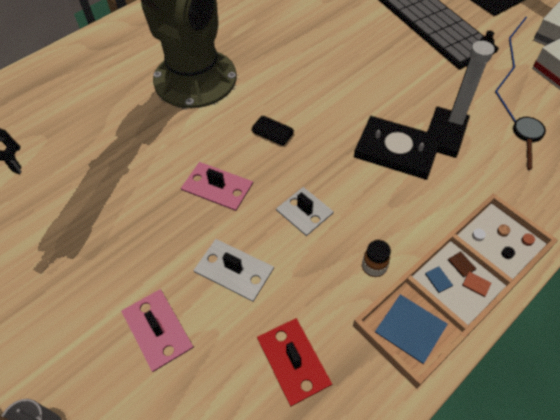

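View pics/top0.png

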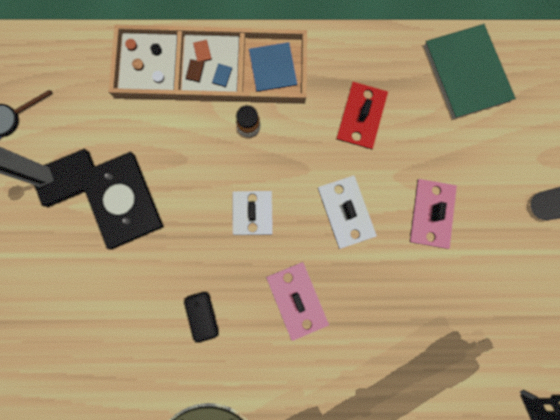

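The scene picture shows these candidates:
- Bare long cover at scene (234,268) / top (347,212), the one I want.
- Bare short cover at scene (305,210) / top (252,212).
- Pink plates at top (297,301) and (434,212), and a red plate at top (362,115). These are look-alikes.

The stage is at top (122,200). Next I'll look at close crops.

```bash
python3 - <<'E'
import cv2,numpy as np
t=cv2.imread("pics/top0.png");s=cv2.imread("pics/scene0.png")
def c(im,x,y):return cv2.resize(im[y:y+75,x:x+100],(400,300),interpolation=cv2.INTER_CUBIC)
cv2.imwrite("pics/crops.png",np.vstack([np.hstack([c(t,297,175),c(t,72,162)]),np.hstack([c(s,184,232),c(s,348,108)])]))
E
```

```text
(no output)
```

View pics/crops.png

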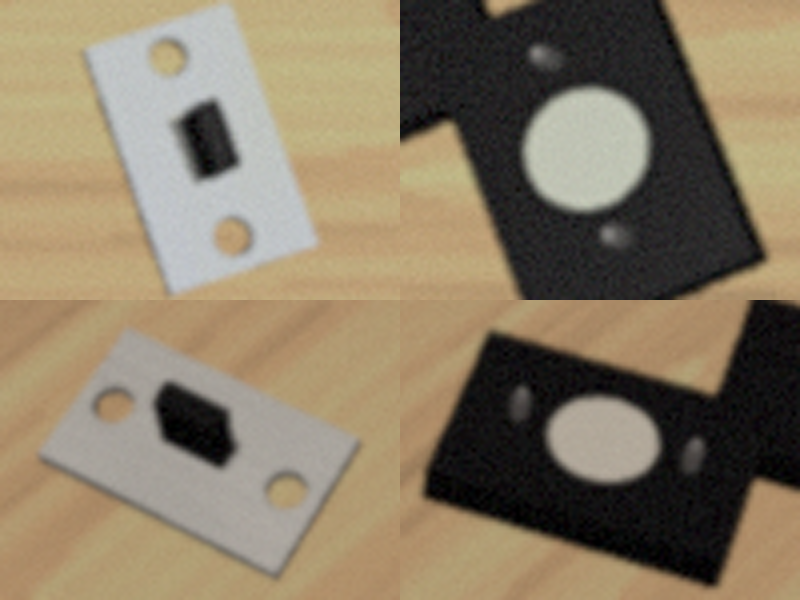

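```bash
cat > h.py <<'E'
import numpy as np,cv2
from scipy.spatial.transform import Rotation as R
from workcell import manip,calibration,capture
def ray(n,px,st=None):
    c=calibration(n);u=np.array([(px[0]-c['cx'])/c['fx'],(px[1]-c['cy'])/c['fy']])
    if n=='wrist':
        th=np.hypot(*u);d=np.r_[u/th*np.sin(th),np.cos(th)]
        T=np.eye(4);T[:3,:3]=R.from_euler('xyz',st['tcp_rot'],degrees=True).as_matrix();T[:3,3]=st['eef_pos']
        T=T@c['mount'];return T[:3,3],T[:3,:3]@d
    M=cv2.Rodrigues(c['rvec'])[0];d=np.r_[u,1];return -M.T@c['tvec'],M.T@d/np.linalg.norm(d)
def tri(rays):
    A=[np.eye(3)-np.outer(d,d) for o,d in rays]
    X=np.linalg.solve(sum(A),sum(a@o for a,(o,d) in zip(A,rays)))
    return X,[1000*np.linalg.norm(a@(X-o)) for a,(o,d) in zip(A,rays)]
def atz(r,z): o,d=r;return o+d*(z-o[2])/d[2]
E
python3 - <<'E'
from h import *
f=lambda x0,y0,u,v:(x0+(u+.5)/4-.5,y0+(v+.5)/4-.5)
T=lambda u,v:ray('top',f(297,175,u,v));S=lambda u,v:ray('scene',f(184,232,u,v))
T2=lambda u,v:ray('top',f(72,162,u,v));S2=lambda u,v:ray('scene',f(348,108,u,v))
np.set_printoptions(precision=4,suppress=True)
P={}
for n,a,b in [('hA',T(168,57),S(286,190)),('hB',T(233,237),S(113,105)),('win',T2(586,149),S2(603,139)),('pA',T2(546,56),S2(693,154)),('pB',T2(614,236),S2(520,101)),('pA_',T2(546,56),S2(520,101))]:
    X,e=tri([a,b]);P[n]=X;print(n,X,e, atz(a,.008)[:2],atz(a,.030)[:2],atz(a,.04)[:2],atz(b,.008)[:2],atz(b,.03)[:2],atz(b,.04)[:2])
for a,b in(('hA','hB'),('pA','pB')):
    d=P[a]-P[b];print(np.linalg.norm(d),np.degrees(np.arctan2(d[1],d[0])),(P[a]+P[b])/2)
print(ray('top',(0,0))[0],ray('scene',(0,0))[0])
E
```

```text
hA [ 0.5908 -0.2962  0.0108] [np.float64(1.1299492084748806), np.float64(1.129949208474664)] [ 0.5907 -0.2976] [ 0.5865 -0.2937] [ 0.5846 -0.2919] [ 0.5904 -0.2946] [ 0.5994 -0.3008] [ 0.6035 -0.3036]
hB [ 0.4865 -0.3303  0.0108] [np.float64(1.1798455172962865), np.float64(1.179845517296182)] [ 0.4859 -0.3318] [ 0.4844 -0.3271] [ 0.4836 -0.3249] [ 0.4858 -0.3287] [ 0.4971 -0.3342] [ 0.5023 -0.3367]
win [0.6722 0.0215 0.29  ] [np.float64(166.1752322077874), np.float64(166.17523220778742)] [ 0.5684 -0.0185] [ 0.5647 -0.0215] [ 0.5631 -0.0229] [0.7321 0.4063] [0.738  0.3847] [0.7407 0.3748]
pA [0.7101 0.0411 0.2818] [np.float64(163.28926533445005), np.float64(163.28926533445016)] [0.6232 0.0055] [0.6183 0.0019] [0.616  0.0002] [0.7786 0.4363] [0.7834 0.414 ] [0.7857 0.4039]
pB [0.635  0.0062 0.3077] [np.float64(166.24961464592934), np.float64(166.2496146459293)] [ 0.5179 -0.0352] [ 0.5155 -0.0379] [ 0.5144 -0.039 ] [0.6768 0.3955] [0.6839 0.3741] [0.6872 0.3644]
pA_ [0.6722 0.0365 0.2721] [np.float64(127.13583812020168), np.float64(127.13583812020183)] [0.6232 0.0055] [0.6183 0.0019] [0.616  0.0002] [0.6768 0.3955] [0.6839 0.3741] [0.6872 0.3644]
0.1098089005666218 18.070472746245773 [ 0.5387 -0.3133  0.0108]
0.08675225802133223 24.98458775699427 [0.6725 0.0237 0.2948]
[ 0.4228 -0.1405  0.8915] [ 1.0014 -0.5795  1.0114]
```

The cover fits well (hole spacing 109.8 mm). For the stage I forgot that its crops sit 400 px to the right, so I'll redo those points.

```bash
python3 - <<'E'
from h import *
f=lambda x0,y0,u,v:(x0+(u+.5)/4-.5,y0+(v+.5)/4-.5)
T2=lambda u,v:ray('top',f(72,162,u-400,v));S2=lambda u,v:ray('scene',f(348,108,u-400,v))
np.set_printoptions(precision=4,suppress=True)
P={}
for n,a,b in [('win',T2(586,149),S2(603,139)),('pA',T2(546,56),S2(693,154)),('pB',T2(614,236),S2(520,101))]:
    X,e=tri([a,b]);P[n]=X;print(n,X,e, atz(a,.030)[:2],atz(a,.04)[:2],atz(b,.03)[:2],atz(b,.04)[:2])
d=P['pA']-P['pB'];print(np.linalg.norm(d),np.degrees(np.arctan2(d[1],d[0])),(P['pA']+P['pB'])/2)
E
```

```text
win [0.5662 0.2028 0.0326] [np.float64(1.6757240712734272), np.float64(1.6757240712734398)] [0.5657 0.2023] [0.5641 0.1983] [0.5656 0.2067] [0.5701 0.1987]
pA [0.617  0.2234 0.0439] [np.float64(1.9469894686899982), np.float64(1.9469894686900298)] [0.6191 0.2275] [0.6168 0.2232] [0.6121 0.2371] [0.6161 0.2288]
pB [0.5159 0.1802 0.0449] [np.float64(1.650431058639329), np.float64(1.6504310586393907)] [0.5166 0.1843] [0.5155 0.1806] [0.509  0.1937] [0.514  0.1858]
0.10994723295092705 23.098320481500263 [0.5665 0.2018 0.0444]
```

The stage now checks out: pins 109.9 mm apart, window height 0.033 and yaw 23.1°. The cover is at (0.539,-0.313) with yaw 18.1°. I'll move to hover above the cover.

send_rows --pt "0 0 0.4 20 -7 3 1" --pt "0 0 0.8 55 -19 8 1" --pt "0 0 1.2 92 -32 13 1" --pt "0 0 1.6 129 -45 18 1" --pt "0 0 2 166 -58 23 1" --pt "0 0 2.4 203 -71 28 1" --pt "0 0 2.8 240 -84 33 1" --pt "0 0 3.2 277 -97 38 1"

```text
t: 0.82
eef_pos: [0.4503, -0.3899, 0.1663]
tcp_rot: [-179.9, 0.0, 18.0]
wrist_force: [0.8, -0.7, 0.6]
grip_width: 1.002
```

```bash
cat >> h.py <<'E'
def go(p,yaw,st=None):
    "tool-frame turn/shift to world TCP p, tool down, yaw"
    st=st or manip.get_state();A=R.from_euler('xyz',st['tcp_rot'],degrees=True);B=R.from_euler('xyz',[180,0,yaw],degrees=True)
    print('at',st['t'],st['eef_pos'].round(4),st['tcp_rot'].round(2),'F',st['wrist_force'].round(1),'w',round(st['grip_width'],3))
    print('turn',(A.inv()*B).as_rotvec(degrees=True).round(2),'shift',(1000*A.inv().apply(np.array(p)-st['eef_pos'])).round(1))
E
python3 -c "
from h import *
go([.5387,-.3133,.15],18.1)"
```

```text
at 0.8167 [ 0.4503 -0.3899  0.1663] [-1.7991e+02  2.0000e-02  1.8020e+01] F [ 0.8 -0.7  0.6] w 1.002
turn [-0.09  0.02 -0.08] shift [107.7 -45.4  16.3]
```

send_rows --pt "-0.1 0 0 35 -15 5 1" --pt "-0.1 0 0 70 -30 10 1" --pt "-0.1 0 0 95 -40 14 1" --pt "-0.1 0 0 108 -45.5 16 1" --pt "-0.1 0 0 108 -45.5 16 1" --pt "-0.1 0 0 108 -45.5 16 1"

```text
t: 1.32
eef_pos: [0.5385, -0.3134, 0.1499]
tcp_rot: [180.0, 0.1, 18.1]
wrist_force: [-0.6, -1.2, -0.7]
grip_width: 1.002
```

```bash
python3 -c "
from h import *
import json
st=manip.get_state()
im=capture('wrist');cv2.imwrite('pics/w1.png',im);json.dump({k:list(st[k]) for k in('eef_pos','tcp_rot')},open('w1.json','w'))
go([.5387,-.3133,.015],18.1,st)
cv2.imwrite('pics/w1v.png',cv2.resize(im,(800,600),interpolation=cv2.INTER_CUBIC))"
```

```text
at 1.3167 [ 0.5385 -0.3134  0.1499] [1.800e+02 9.000e-02 1.806e+01] F [-0.6 -1.2 -0.7] w 1.002
turn [ 0.    0.09 -0.04] shift [  0.5  -0.  134.9]
```

View pics/w1v.png

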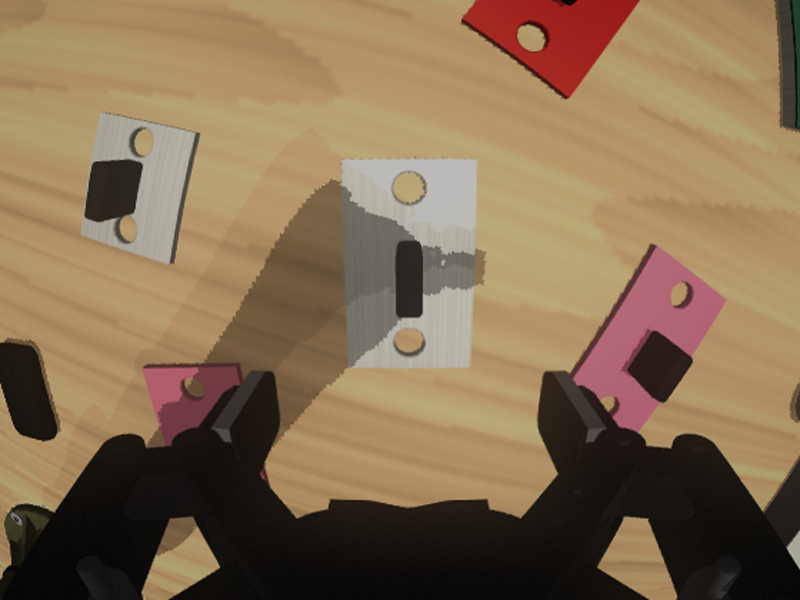

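The wrist view shows the bare long cover between the fingers. Its holes are at (409,187) and (409,341), the fin top is near (409,279), and the short cover is off to the left at (140,188). I'll cross-check against these pixels.

```bash
python3 -c "
from h import *
import json
st=json.load(open('w1.json'));np.set_printoptions(precision=4,suppress=True)
k=lambda u,v:((u+.5)*.7-.5,(v+.5)*.7-.5)
a=ray('wrist',k(409,187),st);b=ray('wrist',k(409,341),st)
p,q=atz(a,.008),atz(b,.008);d=p-q;print(p,q,np.linalg.norm(d),np.degrees(np.arctan2(d[1],d[0])),(p+q)/2)
f=lambda x0,y0,u,v:(x0+(u+.5)/4-.5,y0+(v+.5)/4-.5)
print(tri([a,ray('top',f(297,175,168,57)),ray('scene',f(184,232,286,190))]))
print(tri([b,ray('top',f(297,175,233,237)),ray('scene',f(184,232,113,105))]))
for c in((395,242),(422,242),(396,316),(422,316)):print(atz(ray('wrist',k(*c),st),.056))
"
```

```text
[ 0.5924 -0.2972  0.008 ] [ 0.4885 -0.3311  0.008 ] 0.10925823487235524 18.06823482345979 [ 0.5404 -0.3141  0.008 ]
(array([ 0.5915, -0.2966,  0.0111]), [np.float64(1.1846150348539768), np.float64(1.4390852384461306), np.float64(1.1414041259642747)])
(array([ 0.4872, -0.3306,  0.0095]), [np.float64(1.8104404870965662), np.float64(1.6545570167011052), np.float64(1.445317832250828)])
[ 0.5624 -0.2984  0.056 ]
[ 0.5672 -0.3131  0.056 ]
[ 0.52   -0.3125  0.056 ]
[ 0.5248 -0.3273  0.056 ]
```

All views agree to within about 2 mm. I'll descend and grasp.

send_rows --pt "0 0.1 0 1.5 0 20 1" --pt "0 0.1 0 1.5 0 50 1" --pt "0 0.1 0 1.5 0 80 1" --pt "0 0.1 0 1.5 0 105 1" --pt "0 0.1 0 1.5 0 125 1" --pt "0 0.1 0 1.5 0 134 1" --pt "0 0.1 0 1.5 0 134 1" --pt "0 0.1 0 1.5 0 134 1"

```text
t: 2.03
eef_pos: [0.5381, -0.3159, 0.0167]
tcp_rot: [179.9, 0.0, 17.8]
wrist_force: [0.3, -1.4, 0.9]
grip_width: 1.001
```

send_rows --pt "0 0 0 0 0 0 0.6" --pt "0 0 0 0 0 0 0.3" --pt "0 0 0 0 0 0 0" --pt "0 0 0 0 0 0 0" --pt "0 0 0 0 0 0 0" --pt "0 0 0 0 0 0 0" --pt "0 0 0 0 0 0 0" --pt "0 0 0 0 0 0 0" --grip_force 60

```text
t: 2.7
eef_pos: [0.5384, -0.3156, 0.0173]
tcp_rot: [179.9, 0.0, 17.8]
wrist_force: [-1.3, 1.4, 5.2]
grip_width: 0.17
```

Gripped, with an opening of about 15 mm against the 16 mm fin. Lifting.

send_rows --pt "0 0 0 0 0 -8 0" --pt "0 0 0 0 0 -20 0" --pt "0 0 0 0 0 -40 0" --pt "0 0 0 0 0 -65 0" --pt "0 0 0 0 0 -90 0" --pt "0 0 0 0 0 -115 0" --pt "0 0 0 0 0 -130 0" --pt "0 0 0 0 0 -135 0"

```text
t: 3.37
eef_pos: [0.5396, -0.316, 0.1561]
tcp_rot: [179.7, -0.2, 17.8]
wrist_force: [0.8, -0.6, -3.2]
grip_width: 0.169
```

```bash
python3 -c "
from h import *
go([.5665,.2018,.15],23.1)
im=capture('wrist');cv2.imwrite('pics/w2.png',im)
cv2.imwrite('pics/w2v.png',cv2.resize(im,(800,600),interpolation=cv2.INTER_CUBIC))"
```

```text
at 3.3667 [ 0.5396 -0.316   0.1561] [179.72  -0.18  17.84] F [ 0.8 -0.6 -3.2] w 0.169
turn [ 0.29 -0.17 -5.26] shift [ 184.2 -484.7    4.3]
```

View pics/w2v.png

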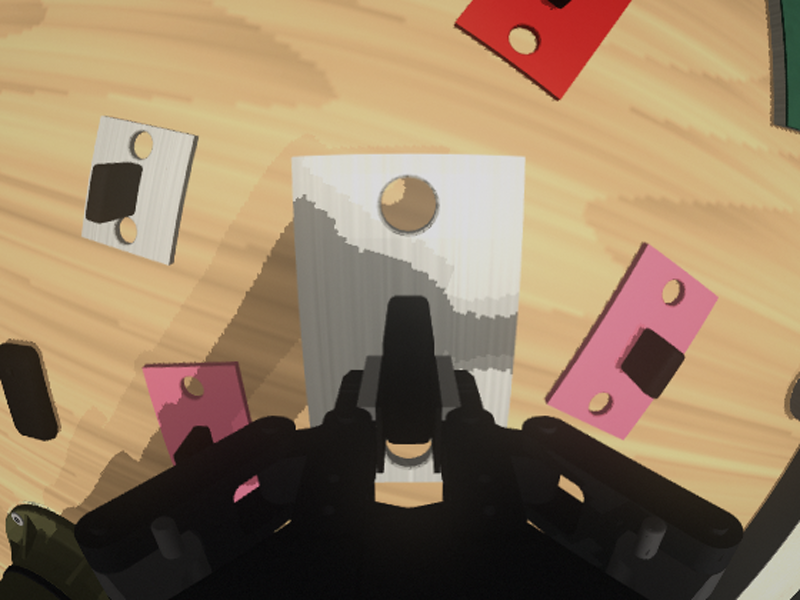

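The cover hangs level in the jaws. The front hole is at (409,205) and the rear hole shows just below the fin, at about (409,467) on its lower edge. I'll work out the hole offset in the tool frame and start the transfer.

```bash
python3 -c "
from h import *
st=dict(tcp_rot=[0,0,0],eef_pos=[0,0,0])
k=lambda u,v:((u+.5)*.7-.5,(v+.5)*.7-.5)
for z in(.007,.0093,.0115):
  for p in((409,205),(409,176),(409,234),(409,467),(293,158),(525,158)):print(z,p,(1e3*atz(ray('wrist',k(*p),st),z)).round(1))
"
```

```text
0.007 (409, 205) [56.9  1.   7. ]
0.007 (409, 176) [67.9  1.   7. ]
0.007 (409, 234) [45.8  1.   7. ]
0.007 (409, 467) [-62.1   1.    7. ]
0.007 (293, 158) [ 75.8 -43.1   7. ]
0.007 (525, 158) [75.9 45.1  7. ]
0.0093 (409, 205) [56.7  1.   9.3]
0.0093 (409, 176) [67.9  1.   9.3]
0.0093 (409, 234) [45.4  1.   9.3]
0.0093 (409, 467) [-63.9   1.    9.3]
0.0093 (293, 158) [ 75.9 -43.6   9.3]
0.0093 (525, 158) [75.9 45.7  9.3]
0.0115 (409, 205) [56.5  1.  11.5]
0.0115 (409, 176) [67.8  1.  11.5]
0.0115 (409, 234) [45.1  1.  11.5]
0.0115 (409, 467) [-65.6   1.   11.5]
0.0115 (293, 158) [ 75.9 -44.2  11.5]
0.0115 (525, 158) [75.9 46.2 11.5]
```

send_rows --pt "0.3 -0.2 -0.3 5 -13 0 0" --pt "0.3 -0.2 -0.8 15 -39 0 0" --pt "0.3 -0.2 -1.2 27 -71 0 0" --pt "0.3 -0.2 -1.6 39 -103 0 0" --pt "0.3 -0.2 -2 51 -135 0 0" --pt "0.3 -0.2 -2.4 64 -168 0 0" --pt "0.3 -0.2 -2.8 76 -200 0 0" --pt "0.3 -0.2 -3.2 88 -232 0 0"

```text
t: 4.08
eef_pos: [0.5507, -0.0656, 0.1533]
tcp_rot: [-179.9, 0.2, 21.1]
wrist_force: [0.8, -0.2, -3.6]
grip_width: 0.168
```

```bash
python3 -c "
from h import *
go([.5665,.2018,.15],23.1)"
```

```text
at 4.0833 [ 0.5507 -0.0656  0.1533] [-179.87    0.19   21.1 ] F [ 0.8 -0.2 -3.6] w 0.168
turn [-0.14  0.19 -2.  ] shift [ 111.  -243.8    3.5]
```

send_rows --pt "-0.1 0.2 -0.5 15 -33 0 0" --pt "-0.1 0.2 -0.9 30 -66 0 0" --pt "-0.1 0.2 -1.3 45 -99 0 0" --pt "-0.1 0.2 -1.7 60 -132 0 0" --pt "-0.1 0.2 -2 75 -164 0 0" --pt "-0.1 0.2 -2 89 -196 0 0" --pt "-0.1 0.2 -2 101 -223 0 0" --pt "-0.1 0.2 -2 107 -237 0 0"

```text
t: 4.75
eef_pos: [0.563, 0.2001, 0.1522]
tcp_rot: [-179.8, 0.1, 23.4]
wrist_force: [0.2, -0.3, -4.4]
grip_width: 0.167
```

```bash
python3 -c "
from h import *
go([.565,.201,.10],23.1)"
```

```text
at 4.75 [0.563  0.2001 0.1522] [-1.7976e+02  8.0000e-02  2.3430e+01] F [ 0.2 -0.3 -4.4] w 0.167
turn [-0.24  0.08  0.33] shift [ 2.3  0.2 52.2]
```

send_rows --pt "-0.2 0.1 0.2 1 0 12 0" --pt "-0.2 0.1 0.3 2 0 32 0" --pt "-0.2 0.1 0.3 2 0 52 0" --pt "-0.2 0.1 0.3 2 0 60 0" --pt "-0.2 0.1 0.3 2 0 62 0" --pt "-0.2 0.1 0.3 2 0 62 0"

```text
t: 5.25
eef_pos: [0.5638, 0.201, 0.0893]
tcp_rot: [-179.9, 0.1, 23.1]
wrist_force: [-0.7, 0.2, -4.0]
grip_width: 0.169
```

```bash
python3 -c "
from h import *
go([.565,.201,.0473],23.1)
w=capture('wrist');t=capture('top');s=capture('scene')
for n,i in zip('wts',(w,t,s)):cv2.imwrite('pics/%s3.png'%n,i)
r=lambda i,x,y,a,b:cv2.resize(i[y:y+b,x:x+a],(400,300),interpolation=cv2.INTER_CUBIC)
cv2.imwrite('pics/m3.png',np.vstack([np.hstack([r(w,186,80,200,150),r(w,186,230,200,150)]),np.hstack([r(t,72,162,100,75),r(s,338,98,120,90)])]))"
```

```text
at 5.25 [0.5638 0.201  0.0893] [-1.7994e+02  1.1000e-01  2.3150e+01] F [-0.7  0.2 -4. ] w 0.169
turn [-0.06  0.11  0.05] shift [ 1.2  0.5 42. ]
```

View pics/m3.png

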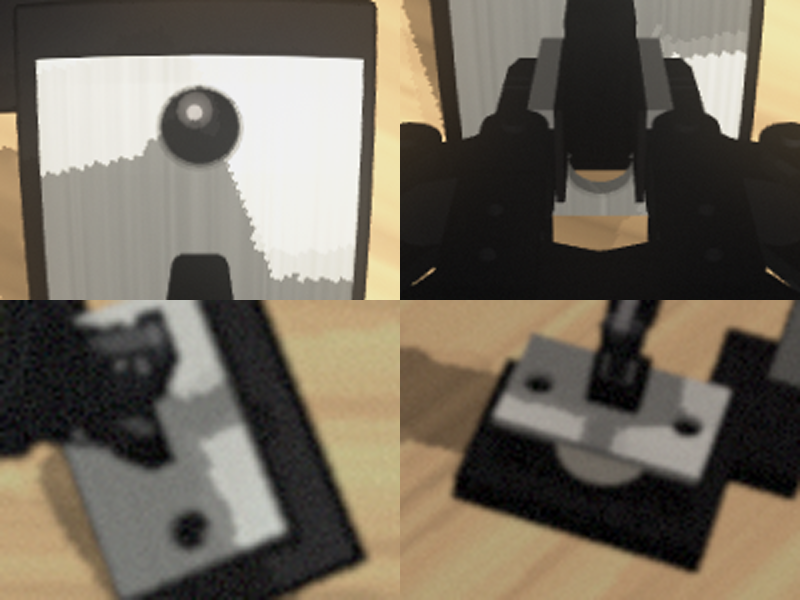

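The front pin is visible through the front hole, with its tip at crop (194,112) and the hole at (200,126). I'll work out where that puts the pin in the world and the tool frame.

```bash
python3 -c "
from h import *
st=manip.get_state();k=lambda u,v:(186+(u+.5)/2-.5,80+(v+.5)/2-.5)
p=atz(ray('wrist',k(194,112),st),.051);h=atz(ray('wrist',k(200,126),st),st['eef_pos'][2]-.0093)
A=R.from_euler('xyz',st['tcp_rot'],degrees=True)
print(p,h,'tool pin,hole,diff',1e3*A.inv().apply(p-st['eef_pos']),1e3*A.inv().apply(h-st['eef_pos']),1e3*A.inv().apply(p-h))
"
```

```text
[0.61886376 0.22545112 0.051     ] [0.61798078 0.22299211 0.08184726] tool pin,hole,diff [58.69556576 -1.03782042 40.26221807] [56.9778041   0.85396099  9.41014677] [ 1.71776165 -1.8917814  30.8520713 ]
```

The wrist view asks for about +1.7 mm in x and -1.9 mm in y, while the fixed cameras give +1.2 and about 0. I'll take +1.5 and -1.2, well inside the 5 mm clearance, and lower gently onto the pins.

send_rows --pt "-0.1 0.1 0 1.5 -1.2 0 0" --pt "-0.1 0.1 0 1.5 -1.2 4 0" --pt "-0.1 0.1 0 1.5 -1.2 10 0" --pt "-0.1 0.1 0 1.5 -1.2 16 0" --pt "-0.1 0.1 0 1.5 -1.2 21 0" --pt "-0.1 0.1 0 1.5 -1.2 25 0" --pt "-0.1 0.1 0 1.5 -1.2 28 0" --pt "-0.1 0.1 0 1.5 -1.2 28 0"

```text
t: 6.07
eef_pos: [0.5657, 0.2029, 0.0622]
tcp_rot: [179.9, -0.1, 23.1]
wrist_force: [0.2, -0.9, -3.5]
grip_width: 0.167
```

```bash
python3 -c "
from h import *
go([.565,.201,.0473],23.1)
w=capture('wrist');s=capture('scene')
r=lambda i,x,y,a,b:cv2.resize(i[y:y+b,x:x+a],(400,300),interpolation=cv2.INTER_CUBIC)
cv2.imwrite('pics/m4.png',np.hstack([r(w,186,80,200,150),r(s,348,108,100,75)]))"
```

```text
at 6.0667 [0.5657 0.2029 0.0622] [ 1.7995e+02 -1.3000e-01  2.3120e+01] F [ 0.2 -0.9 -3.5] w 0.167
turn [ 0.05 -0.13  0.02] shift [-1.4  1.4 14.9]
```

View pics/m4.png

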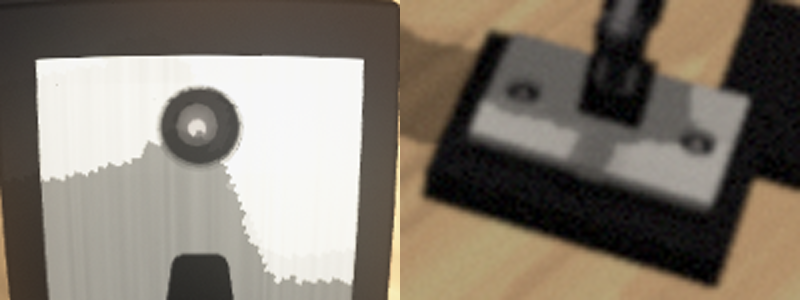

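Both pins show in their holes. The front one is nearly centred, at crop (197,127) against (200,126), and there is no contact force. Lowering the rest of the way.

send_rows --pt "0 0 0 0 -0.3 3 0" --pt "0 0 0 0 -0.3 6 0" --pt "0 0 0 0 -0.3 9 0" --pt "0 0 0 0 -0.3 11 0" --pt "0 0 0 0 -0.3 12.5 0" --pt "0 0 0 0 -0.3 13.5 0" --pt "0 0 0 0 -0.3 13.5 0"

```text
t: 6.75
eef_pos: [0.566, 0.2034, 0.0492]
tcp_rot: [179.9, -0.2, 23.1]
wrist_force: [0.7, -0.0, -4.5]
grip_width: 0.168
```

send_rows --pt "0 0 0 0 0 0.7 0" --pt "0 0 0 0 0 1.4 0" --pt "0 0 0 0 0 2 0" --pt "0 0 0 0 0 2.4 0" --pt "0 0 0 0 0 2.4 0"

```text
t: 7.17
eef_pos: [0.5661, 0.2034, 0.0473]
tcp_rot: [179.9, -0.2, 23.1]
wrist_force: [-1.1, 0.1, 0.4]
grip_width: 0.167
```

send_rows --pt "0 0 0 0 0 0.5 0" --pt "0 0 0 0 0 1 0" --pt "0 0 0 0 0 1 0"

```text
t: 7.42
eef_pos: [0.5662, 0.2034, 0.0473]
tcp_rot: [179.9, -0.2, 23.1]
wrist_force: [-2.8, -1.3, 8.5]
grip_width: 0.166
```

It now rests on the stage: z is 0.0473 as predicted, with 8.5 N of push-back and no further travel. Releasing and retreating straight up.

send_rows --pt "0 0 0 0 0 -0.5 0.25" --pt "0 0 0 0 0 -0.5 0.4" --pt "0 0 0 0 0 -0.5 0.6" --pt "0 0 0 0 0 -0.5 0.8" --pt "0 0 0 0 0 -0.5 0.8" --pt "0 0 0 0 0 -0.5 0.8"

```text
t: 7.92
eef_pos: [0.5662, 0.2035, 0.0477]
tcp_rot: [179.9, -0.2, 23.1]
wrist_force: [0.4, 0.0, 0.0]
grip_width: 0.8
```

send_rows --pt "0 0 0 0 0 -8 0.8" --pt "0 0 0 0 0 -25 0.8" --pt "0 0 0 0 0 -50 0.8" --pt "0 0 0 0 0 -80 0.8" --pt "0 0 0 0 0 -110 0.8" --pt "0 0 0 0 0 -130 0.8" --pt "0 0 0 0 0 -140 0.8" --pt "0 0 0 0 0 -140 0.8"

```text
t: 8.58
eef_pos: [0.5667, 0.204, 0.1904]
tcp_rot: [179.9, -0.5, 23.1]
wrist_force: [0.4, 0.5, -0.4]
grip_width: 0.802
```

```bash
python3 -c "
from h import *
w=capture('wrist');s=capture('scene');cv2.imwrite('pics/s5.png',s)
r=lambda i,x,y,a,b:cv2.resize(i[y:y+b,x:x+a],(400,300),interpolation=cv2.INTER_CUBIC)
cv2.imwrite('pics/m5.png',np.vstack([np.hstack([r(w,146,80,280,210),r(s,348,108,100,75)]),cv2.resize(s[100:310,160:440],(800,600))[:300]]))"
```

```text
(no output)
```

View pics/m5.png

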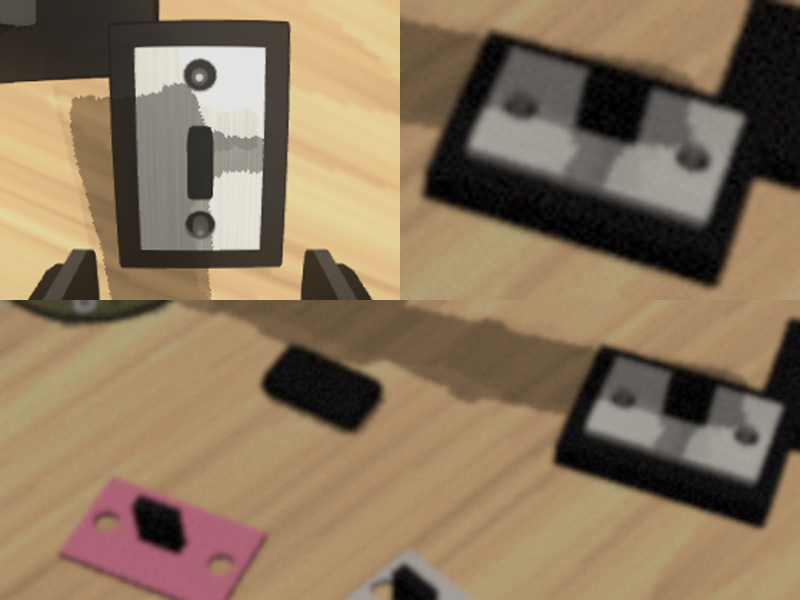

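The cover lies flat and square on the stage, and both pins stand inside their holes at crop (200,75) and (200,226). The gripper is clear, so I'll hand in.

```bash
python3 -c "
from h import *
a=cv2.imread('pics/scene0.png');b=cv2.imread('pics/s5.png')
for n,(x,y) in dict(short=(305,210),jar=(377,257)).items():print(n,cv2.absdiff(a,b)[y-25:y+25,x-30:x+30].mean())
from workcell import sign_off
print(sign_off())"
```

```text
short 2.297222222222222
jar 2.5757777777777777
the job is handed in; nothing more can be done
None
```

The long bare-aluminium cover is on the stage with both pins through its holes. I set it down gently and released it after it touched down, and the job was handed in at about 8.7 s of the 38 s allowed.

**Last checks:**
- **Seating:** the tool stopped at 47.3 mm, the height expected for a fully seated cover, and pressing to 8.5 N moved it no further.
- **Pins:** the final wrist and scene views show the cover flat and square, with both pins inside their holes.
- **Gripper:** it is open and about 140 mm above the cover, and the wrist reads no contact force.
- **Bystanders:** the short cover and the jar look unchanged between the first and last scene pictures; the difference is only about 2 grey levels.

**Disagreements:** the fixed and wrist cameras differed by about 2–3 mm on the pin position. I used a value between them, and the close look during lowering showed the pin centred. My first stage measurement was wrong because of a crop offset, and I corrected it before any move.

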